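# Stack the spacers on an autosampler drive spindle

## Robot

A 6-joint arm with a two-finger parallel gripper is mounted at the origin on the work surface. World frame = base frame: x ahead of the robot, y to its left, z up, the work surface at z = 0. Lengths are in m, angles in rad, forces in N, time in s.
With the tool pointing down it reaches from about 0.35 to 0.875 m from the base axis. Payload 4.2 kg.
Tool frame: the origin (TCP) lies at the very end of the fingers, on their centre line; the grasp point (between the pads) lies 19 mm behind it; z points along the fingers, y is the line along which they close (so a half turn about z gives the same grasp; the last joint's range is limited). The gripper opens to 85 mm and grips with 20 to 120 N. Pads are 22 mm wide; open, the fingers measure 114 mm over their backs; the gripper's body (76 mm by 85 mm) begins 54 mm behind the grasp point. The pads swing forward as they close: fully open they stand 13 mm farther back than shut.
Start: joints at [-0.977, 0.385, 0.008, 0, -1.194, -0.259], TCP at [0.205, -0.59, 0.231] pointing down, gripper open.
Joint ranges: [-3.14, 3.14], [-1.21, 2.06], [-1.07, 1.41], [-3.16, 2.05], [-2.99, -0.16], [-3.1, 3.1]. Speed limits (rad/s): [2.79, 2.79, 3.14, 3.14, 3.14, 3.14].

## Interface

Orientations are given as [roll, pitch, yaw] about the fixed x, y, z axes, in that order (R = Rz(yaw) Ry(pitch) Rx(roll)).
In Python, from station import * gives the robot as it stands. The module is installed in compiled form; this text tells all that it offers.
- The arm moves only by the tool play_rows, never from a script. Its argument "moves" is a list of rows, each a list of 3 entries, a list of its own where there are three numbers: the shift along the world's x, y, z in cm, then the turn, a rotation vector about the world's x, y, z in degrees, then the finger opening in cm, from 0 to 8.54. In form: [[[tx, ty, tz], [rx, ry, rz], gripper], ...]. A call has 1 to 20 rows; each row shifts and turns the commanded pose from where the row before left it; what a row does not reach is not made up. A row lasts 1/8 s, in which the tool goes at most 62.5 mm and 10.7 degrees, less where a joint would pass 70% of its speed; a pose out of reach is approached as far as the arm can. A call is refused whole if a number of a shift passes 6.25 or a number of a turn 10.7, either way. A call with a gripper value outside its range is refused whole. The fingers move at their own pace and stop on an object; "newtons" is the grip in N (left out, the last holds). Time passes only in rows, so rows that do not move let the fingers close. It gives the time, the measured TCP pose, the force, the opening and the grip force at its end, in the units of the state.
- get_state(): the state, without advancing time (a new reading comes with each control period).
- get_image(name): name is "side" or "top"; returns the picture (420x560x3 uint8, red, green, blue); there is no depth.
- calibration(name): a dict with "mtx" (3x3 intrinsics, pixels), "k1" (the pictures are not rectified: a ray, as slopes to the right and down, at radius r is drawn at 1 + k1 r^2 times it, then the intrinsics apply), "R" (3x3) and "t" (3): a world point X has camera coordinates R X + t. Camera axes: x right, y down, z forward; pixel columns grow to the right and rows downward; lengths in m; the calibration is good to about 2 mm. A picture is of the moment at which its call begins. calibration takes no time and is no camera call.
- job_done(): hands the job in; it is judged then, once.
The state is a dict: "time": time; "joints": joint angles; "joint_velocities": joint speeds; "joint_torque": joint torques, N m; "ee_pos": TCP position; "ee_rot": TCP orientation; "contact_force": force on the tool from outside, world axes, zero at the start; "torque": the same for the moment, N m; "finger_gap": finger opening in m; "finger_force": force on a finger pad.
Only numpy, scipy, OpenCV 4.12 (cv2) and the standard library are available. Lean on these libraries where they do the work, as an engineer would, in place of code of your own. Each camera call takes 0.05 s, during which the arm holds its last target. There are 200 camera calls.

## Task

Reassemble the carousel drive of the autosampler: thread the three aluminium spacer rings onto its upright sprung spindle one after the other, the widest first, then the middle one, the narrowest on top, each gently set fully home and flat, and let go. Feel for the spindle with light pressure, never pushing hard on the drive unit, and leave the solid disc and everything else on the bench alone.

Things in the scene. Friction and masses are not known exactly. Their poses are not given: they have to be found in the camera images.
- drive: grey drive unit fixed to the bench: block 160 x 100 x 34 on a foot 190 x 120 x 6, carrying a round steel flange and an upright steel spindle. Origin at the centre of its underside, on the bench, z up. Flange and spindle are sprung downwards together: they begin to give at about 4 N, yield 1 mm per further newton and bottom out hard after 10 mm. More than 20 N on the unit harms its bearing
- seat (a point): centre of the flange's flat top (diameter 64), 50 above the bench, straight above the unit's origin; the large spacer rests here. Fully home, the undersides of the large, medium and small spacer lie 50, 64 and 76 above the bench
- tip_level (a point): point straight above the unit's origin at the height of the spindle's tip, 102 above the bench. The spindle itself (diameter 16, flat tip, 1 mm chamfer) stands in an eccentric bush: its axis is always 5 mm off this point, in a direction that differs each time and is not measured; it does not turn or shift when pushed. A spacer has 1.2 mm of play all round on it
- spacer_large: aluminium spacer ring, outer diameter 56, bore 18.4 right through, height 14, about 85 g (varies by a third), lying flat on the bench at z = 0; origin at the centre of its underside, z along its axis
- spacer_medium: aluminium spacer ring, outer diameter 46, bore 18.4 right through, height 12, about 50 g (varies by a third), lying flat on the bench at z = 0; origin at the centre of its underside, z along its axis
- spacer_small: aluminium spacer ring, outer diameter 36, bore 18.4 right through, height 10, about 25 g (varies by a third), lying flat on the bench at z = 0; origin at the centre of its underside, z along its axis
- blank: look-alike, NOT a spacer: solid aluminium disc without a hole, diameter 41, height 11; lies on the bench; origin at the centre of its underside; leave alone
- nut: small dark steel ring nut, diameter 24, height 9, on the bench; leave alone
- driver: screwdriver about 190 long lying on the bench at the left; leave alone
- wrench: wrench about 170 long lying beyond the drive unit; leave alone
- amber: amber glass bottle, diameter 60, 120 tall, on the right; leave alone
- beaker: open glass beaker, diameter 70, 85 tall, on the left; leave alone
Mind the look-alikes: they are no part of the job. Leave any red or yellow look-alike of the drive alone. What is shaped like the spacer_medium but blue is not meant.

How it is judged:
By the outcome, as a careful person would: the job done as asked, in the order asked, and still so for the second after the job is handed in, with the robot touching nothing.
It also fails if it takes over 72 s, if anything falls off the work surface, if the arm or the gripper's body presses on something with over 40 N, if the wrist force passes 120 N, or if a joint passes its speed limit or range.

## Working session

There is one attempt and no reset: what is moved stays moved. The work goes in short steps, Python scripts to look and compute and a tool call to move; the robot and the scene stay as the last step left them, time stands still between calls to the robot, and variables do not carry over. Pictures are saved under pics/ and viewed, at most 10 in all, crops included, and the job is handed in when it is done.

Besides the shell and the picture viewer there is one more tool, called after ">>>" by a JSON object that holds its "op" and its "data", one argument or row to a line. play_rows: Moves the arm, as the interface text tells. Its arguments: {"type":"object","properties":{"moves":{"type":"array"},"newtons":{"type":"number"}},"required":["moves"]}

```bash
mkdir -p pics; python3 - <<'E'
from station import *
import cv2
for n in("top","side"):
    cv2.imwrite(f"pics/{n}0.png",get_image(n)[:,:,::-1]); c=calibration(n); print(n,c)
s=get_state();print(s["time"],s["ee_pos"],s["ee_rot"],s["finger_gap"])
E
```

```text
top {'mtx': array([[429.69881465,   0.        , 280.09749594],
       [  0.        , 429.69881465, 206.52754622],
       [  0.        ,   0.        ,   1.        ]]), 'k1': -0.006885305694294122, 'R': array([[-0.01391688, -0.99985006, -0.01030418],
       [-0.98190283,  0.01561218, -0.18874078],
       [ 0.18887335,  0.00749102, -0.98197288]]), 't': array([0.02154918, 0.51617406, 1.13210357])}
side {'mtx': array([[433.98844707,   0.        , 271.12082797],
       [  0.        , 433.98844707, 212.69003845],
       [  0.        ,   0.        ,   1.        ]]), 'k1': -0.0534059896595171, 'R': array([[-0.68768114, -0.72578817,  0.01806068],
       [-0.54177003,  0.49644698, -0.6782519 ],
       [ 0.48330103, -0.47620577, -0.7346075 ]]), 't': array([0.35381295, 0.36377955, 1.19051047])}
0.1 [ 0.20519379 -0.58984039  0.23035199] [ 3.13971091e+00 -1.48194742e-04 -2.80691633e+00] 0.08514563209269704
```

View pics/top0.png

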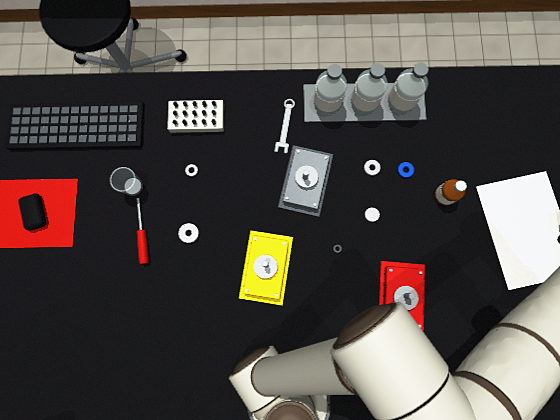

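View pics/side0.png

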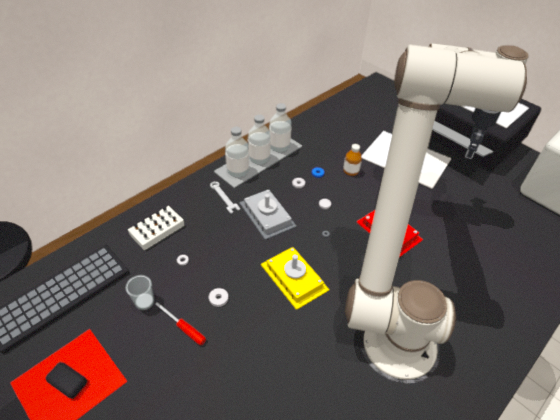

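The top view shows:
- Grey drive at about (306,180). Yellow (266,267) and red (406,297) are look-alike drives.
- Rings at (188,233) large, (372,167) medium candidate and (191,170) small.
- Blue ring (406,170), solid disc (372,214) and nut (337,248), all to be left alone.

I'll measure these and confirm them in one enlarged crop.

```bash
cat >h.py <<'E'
from station import *
import cv2, numpy as np
C={n:calibration(n) for n in("top","side")}
def ray(n,uv):
    c=C[n];k=c["k1"]; p=np.linalg.solve(c["mtx"],[uv[0],uv[1],1])[:2]; q=p.copy()
    for _ in range(8): q=p/(1+k*(q@q))
    return -c["R"].T@c["t"], c["R"].T@np.array([q[0],q[1],1])
def cast(n,uv,z):
    o,d=ray(n,uv); return (o+d*(z-o[2])/d[2])[:2]
def proj(n,X):
    c=C[n];x=c["R"]@np.array(X)+c["t"];p=x[:2]/x[2];p=p*(1+c["k1"]*p@p);return (c["mtx"]@[*p,1])[:2]
E
cat > m.py <<'E'
from h import *
T={n:np.mean([get_image(n).astype(float) for _ in range(4)],0).astype(np.uint8) for n in C}
np.savez("im0.npz",**T)
def blobs(n,z):
    im=T[n]; hsv=cv2.cvtColor(im,cv2.COLOR_RGB2HSV)
    m=((hsv[...,1]<60)&(hsv[...,2]>130)).astype(np.uint8)
    cs,h=cv2.findContours(m,cv2.RETR_CCOMP,cv2.CHAIN_APPROX_NONE)
    for i,c in enumerate(cs):
        if h[0][i][3]<0 and 20<cv2.contourArea(c)<700:
            (u,v),r,a=cv2.fitEllipse(c) if len(c)>5 else ((0,0),(0,0),0)
            k=h[0][i][2]; hol=cs[k].reshape(-1,2).mean(0).round(1) if k>=0 else None
            p=cast(n,(u,v),z); 
            if .3<p[0]<.8 and abs(p[1])<.5: print(n,round(u,1),round(v,1),np.round(r,1),"hole",hol,"xy",p.round(4), None if hol is None else cast(n,hol,z).round(4))
for n in C: blobs(n,.012)
def crop(n,c,w=24,s=8):
    u,v=c; return cv2.resize(T[n][v-w:v+w,u-w:u+w],None,fx=s,fy=s,interpolation=cv2.INTER_CUBIC)[...,::-1]
g=lambda *a:cv2.resize(crop(*a),(260,260))
row1=np.hstack([g("top",(306,180)),g("side",(267,208),28),g("top",(188,233),16)])
row2=np.hstack([g("top",(372,167),16),g("top",(191,170),16),g("top",(372,214),16)])
cv2.imwrite("pics/c1.png",np.vstack([row1,row2]))
E
python3 m.py
```

```text
top 265.1 266.1 [22.5 23.4] hole [266.2 266. ] xy [0.3565 0.0581] [0.3568 0.0549]
top 188.0 232.6 [18.7 19.3] hole [188.1 232.3] xy [0.4531 0.2741] [0.4539 0.2739]
top 371.8 214.1 [13.  14.4] hole None xy [ 0.4979 -0.2445] None
top 139.0 214.7 [ 2.2 32.1] hole None xy [0.5063 0.415 ] None
top 124.1 180.0 [23.  31.1] hole None xy [0.6087 0.463 ] None
top 191.0 169.7 [10.9 11.8] hole [190.8 169.7] xy [0.6362 0.2703] [0.6362 0.2709]
top 371.7 166.8 [14.2 15.3] hole [372.  166.9] xy [ 0.6359 -0.2517] [ 0.6357 -0.2524]
top 284.4 128.6 [12.8 57. ] hole [289.2 102.3] xy [ 0.7568 -0.0017] [ 0.8391 -0.0174]
side 167.5 312.3 [ 2.8 29. ] hole None xy [0.5095 0.4125] None
side 217.9 296.5 [17.3 19.2] hole [217.8 296.4] xy [0.4532 0.2736] [0.4536 0.2737]
side 139.9 290.2 [24.  34.1] hole [137.7 285.7] xy [0.6264 0.4308] [0.6446 0.4271]
side 108.0 274.0 [4.6 8.1] hole None xy [0.7425 0.4717] None
side 116.2 268.8 [4.5 8.3] hole None xy [0.7426 0.4431] None
side 103.1 267.9 [4.7 7.8] hole None xy [0.7732 0.4716] None
side 111.6 262.9 [4.5 7.8] hole None xy [0.7726 0.4424] None
side 294.7 267.5 [19.3 20.6] hole [294.3 264. ] xy [0.373  0.0333] [0.3832 0.0249]
side 182.3 259.5 [ 9.6 11.4] hole [182.3 259.2] xy [0.634  0.2714] [0.6348 0.2708]
side 264.4 239.8 [19.3 23.4] hole None xy [0.5179 0.0273] None
side 324.6 203.1 [ 9.2 11.6] hole None xy [ 0.496  -0.2432] None
side 225.0 197.8 [10.2 40.9] hole [213. 184.] xy [ 7.543e-01 -2.000e-04] [ 0.8392 -0.013 ]
side 298.2 182.2 [ 9.3 12.4] hole [298.5 182. ] xy [ 0.6346 -0.2517] [ 0.6345 -0.2533]
side 351.3 166.6 [11.1 17. ] hole None xy [ 0.557  -0.4671] None
```

View pics/c1.png

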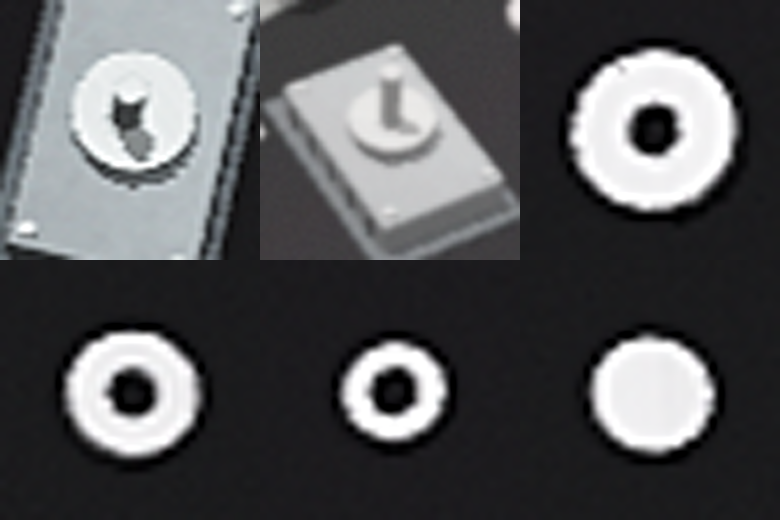

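The crop confirms that large (188,233), medium (372,167) and small (191,170) have holes. The disc (372,214) is solid. The sizes are about 20, 15 and 11.5 px, consistent with the diameters given. Next I'll look closely at the drive's flange and spindle.

```bash
cat > d.py <<'E'
from h import *
T=np.load("im0.npz")
out=[]
for n,(u,v) in (("top",(306,178)),("side",(267,203))):
    g=cv2.cvtColor(T[n],cv2.COLOR_RGB2GRAY)[v-20:v+20,u-20:u+20].astype(float)
    hi,lo=(np.percentile(g,99.5),110) ; print(n,g.max(),hi)
    im=np.clip((g-lo)/(g.max()-lo),0,1)**2*255
    z=cv2.resize(im.astype(np.uint8),None,fx=10,fy=10,interpolation=cv2.INTER_CUBIC)
    for k in range(0,40,5): cv2.putText(z,str(u-20+k),(k*10,10),0,.3,255,1);cv2.putText(z,str(v-20+k),(0,k*10+8),0,.3,255,1);cv2.line(z,(k*10+5,12),(k*10+5,18),255,1)
    out.append(z)
cv2.imwrite("pics/d1.png",np.hstack(out))
m=(cv2.cvtColor(T["top"],cv2.COLOR_RGB2GRAY)[158:198,286:326]>205).astype(np.uint8)
cs,_=cv2.findContours(m,cv2.RETR_EXTERNAL,cv2.CHAIN_APPROX_NONE);c=max(cs,key=cv2.contourArea)
e=cv2.fitEllipse(cv2.convexHull(c));p=np.array(e[0])+[286,158];print("top flange",p,e[1],cast("top",p,.05))
E
python3 d.py
```

```text
top 255.0 254.00499999999988
side 233.0 233.0
top flange [306.17898941 175.85545158] (21.231351852416992, 22.7000675201416) [ 0.60209276 -0.05996914]
```

View pics/d1.png

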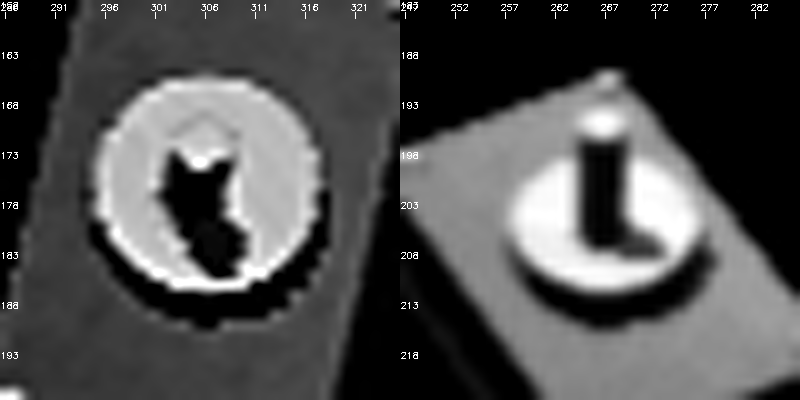

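```bash
python3 - <<'E'
from h import *
for n,f,t in(("top",(306.17,175.85),(305.9,171.4)),("side",(267,204.8),(266.7,194.8))):
    a=cast(n,f,.05);b=cast(n,t,.102);print(n,a,b,b-a,np.hypot(*(b-a)))
def tri(a,b):
    (o1,d1),(o2,d2)=ray("top",a),ray("side",b)
    A=np.stack([d1,-d2],1);s=np.linalg.lstsq(A,o2-o1,rcond=None)[0];return (o1+s[0]*d1),(o2+s[1]*d2)
print(tri((306.17,175.85),(267,204.8)),tri((305.9,171.4),(266.7,194.8)))
for p in [(188,232.5,217.9,296.5),(371.8,166.8,298.2,182.1),(191,169.7,182.3,259.4)]: print(tri(p[:2],p[2:]))
E
```

```text
top [ 0.60210884 -0.05994453] [ 0.6005105  -0.05662357] [-0.00159834  0.00332095] 0.0036855676975096905
side [ 0.60155922 -0.06195809] [ 0.59964734 -0.05802261] [-0.00191188  0.00393548] 0.004375302713420548
(array([ 0.60153194, -0.05982319,  0.05216587]), array([ 0.60026081, -0.06071514,  0.05187726])) (array([ 0.60018024, -0.05655732,  0.10319045]), array([ 0.59898968, -0.05739493,  0.10290678]))
(array([0.45329269, 0.27405517, 0.01245265]), array([0.45294893, 0.27380977, 0.01235154]))
(array([ 0.63619902, -0.25200458,  0.01144661]), array([ 0.63530775, -0.25261916,  0.01132335]))
(array([0.6368486 , 0.27085907, 0.0096251 ]), array([0.63609427, 0.27030418, 0.00928613]))
```

>>> {"op": "play_rows", "data": {
  "moves": [
    [[4.2,4.1,0],[0,0,0],7.2],
    [[4.2,4.1,0],[0,0,0],7.2],
    [[4.2,4.1,0],[0,0,0],7.2],
    [[4.2,4.1,0],[0,0,0],7.2],
    [[4.2,4.1,0],[0,0,0],7.2],
    [[4.2,4.1,0],[0,0,0],7.2],
    [[4.2,4.1,0],[0,0,0],7.2],
    [[-0.42,5.25,0],[0,0,0],7.2],
    [[-0.42,5.25,0],[0,0,0],7.2],
    [[-0.42,5.25,0],[0,0,0],7.2],
    [[-0.42,5.25,0],[0,0,0],7.2],
    [[-0.42,5.25,0],[0,0,0],7.2],
    [[-0.42,5.25,0],[0,0,0],7.2],
    [[-0.42,5.25,-0.5],[0,0,0],7.2],
    [[-0.42,5.25,-1],[0,0,0],7.2],
    [[-0.42,5.25,-2],[0,0,0],7.2],
    [[-0.42,5.25,-3],[0,0,0],7.2],
    [[-0.42,5.25,-4],[0,0,0],7.2],
    [[0,0,0],[0,0,0],7.2]
  ],
  "newtons": 25
}}

```text
time: 2.88
ee_pos: [0.4518, 0.273, 0.1254]
ee_rot: [-3.139, -0.005, -2.803]
contact_force: [-0.7, -0.7, -0.3]
finger_gap: 0.0721
finger_force: 0.0
```

>>> {"op": "play_rows", "data": {
  "moves": [
    [[0.1,0.1,-4],[0,0,0],7.2],
    [[0,0,-4],[0,0,0],7.2],
    [[0,0,-2.5],[0,0,0],7.2],
    [[0,0,-1.2],[0,0,0],7.2],
    [[0,0,-0.6],[0,0,0],7.2],
    [[0,0,-0.3],[0,0,0],7.2],
    [[0,0,0],[0,0,0],7.2]
  ]
}}

```text
time: 3.75
ee_pos: [0.4548, 0.2726, 0.0032]
ee_rot: [3.141, 0.001, -2.807]
contact_force: [0.5, 0.2, 0.6]
finger_gap: 0.0716
finger_force: 0.0
```

```bash
python3 - <<'E'
from h import *
o=[]
for n,c in(("top",(188,215)),("side",(218,285))):
    im=get_image(n);u,v=c;o.append(cv2.resize(im[v-40:v+40,u-40:u+40],(400,400),interpolation=cv2.INTER_CUBIC)[...,::-1])
cv2.imwrite("pics/g1.png",np.hstack(o))
s=get_state();print(s["ee_pos"],s["contact_force"])
E
```

```text
[0.45475384 0.27269933 0.00323498] [-0.4484318   0.54086962 -0.22438321]
```

View pics/g1.png

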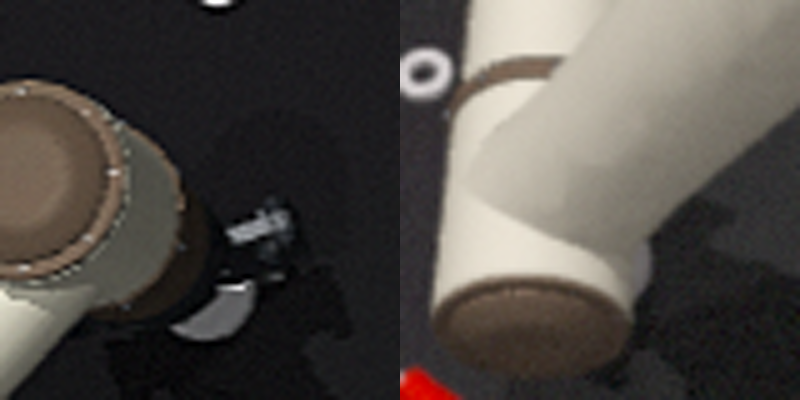

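The top view is mostly blocked by the wrist. Part of the ring shows below the finger, so the position is consistent. I'll go a little lower and close.

>>> {"op": "play_rows", "data": {
  "moves": [
    [[-0.15,0.1,-0.3],[0,0,0],7.2],
    [[0,0,-0.2],[0,0,0],7.2],
    [[0,0,0],[0,0,0],6.2],
    [[0,0,0],[0,0,0],5.2],
    [[0,0,0],[0,0,0],5.0],
    [[0,0,0],[0,0,0],5.0],
    [[0,0,0],[0,0,0],5.0]
  ]
}}

```text
time: 4.72
ee_pos: [0.4529, 0.2734, -0.0023]
ee_rot: [3.142, 0.0, -2.807]
contact_force: [-2.5, -0.8, 4.6]
finger_gap: 0.0545
finger_force: 26.7
```

>>> {"op": "play_rows", "data": {
  "moves": [
    [[0,0,0.5],[0,0,0],5.0],
    [[0,0,1.5],[0,0,0],5.0],
    [[0,0,4],[0,0,0],5.0],
    [[0,0,5],[0,0,0],5.0],
    [[0,0,4],[0,0,0],5.0],
    [[0,0,0],[0,0,0],5.0],
    [[0,0,0],[0,0,0],5.0]
  ]
}}

```text
time: 5.6
ee_pos: [0.4524, 0.2729, 0.1475]
ee_rot: [3.141, -0.001, -2.807]
contact_force: [-0.7, 0.0, -1.5]
finger_gap: 0.0541
finger_force: 26.9
```

```bash
cat > st.py <<'E'
from station import *
import numpy as np
P=[];F=[]
for _ in range(4):
    get_image("top");s=get_state();P.append(s["ee_pos"]);F.append(s["contact_force"])
print(s["time"],np.mean(P,0).round(4),np.std(P,0).round(4),"F",np.mean(F,0).round(2),np.std(F,0).round(2),s["ee_rot"],s["finger_gap"],s["finger_force"])
E
python3 st.py
```

```text
5.8 [0.4523 0.2727 0.1464] [0.0001 0.0001 0.0002] F [-0.41  0.12 -0.73] [0.34 0.41 0.42] [-3.14036713e+00 -2.45464684e-03 -2.80694567e+00] 0.05452308843303716 26.89758500084281
```

>>> {"op": "play_rows", "data": {
  "moves": [
    [[1.0,-2.0,0],[0,0,0],5.0],
    [[1.8,-4.1,0],[0,0,0],5.0],
    [[1.8,-4.1,0],[0,0,0],5.0],
    [[1.8,-4.1,0],[0,0,0],5.0],
    [[1.8,-4.1,0],[0,0,0],5.0],
    [[1.8,-4.1,0],[0,0,0],5.0],
    [[1.8,-4.1,0],[0,0,0],5.0],
    [[1.8,-4.1,0],[0,0,0],5.0],
    [[1.1,-2.3,-1],[0,0,0],5.0],
    [[0,0,-2],[0,0,0],5.0],
    [[0,0,-0.8],[0,0,0],5.0],
    [[0,0,0],[0,0,0],5.0],
    [[0,0,0],[0,0,0],5.0]
  ]
}}

```text
time: 7.42
ee_pos: [0.6004, -0.0562, 0.1101]
ee_rot: [-3.141, 0.001, -2.806]
contact_force: [0.7, -0.0, -1.3]
finger_gap: 0.0542
finger_force: 26.9
```

```bash
python3 st.py; python3 - <<'E'
from h import *
o=[]
for n,c in(("top",(306,172)),("side",(267,193))):
    im=get_image(n);u,v=c;o.append(cv2.resize(im[v-28:v+28,u-28:u+28],(400,400),interpolation=cv2.INTER_CUBIC)[...,::-1])
cv2.imwrite("pics/g2.png",np.hstack(o))
E
```

```text
7.625 [ 0.6003 -0.0563  0.1103] [0.0001 0.0001 0.0001] F [ 0.42 -0.1  -0.66] [0.49 0.33 0.72] [-3.14130745e+00  1.29040323e-03 -2.80623590e+00] 0.054791376988248736 26.907739844173193
```

View pics/g2.png

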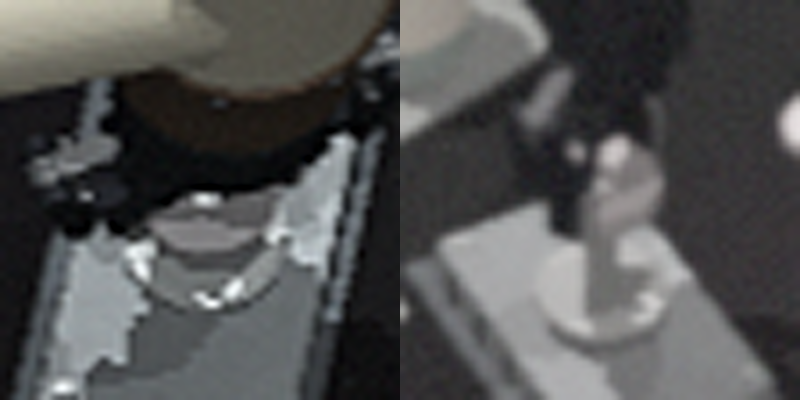

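The ring hangs level just above the spindle; the side view shows the spindle's top near crop (610,190). I'll correct by about 1 mm and feel downward.

>>> {"op": "play_rows", "data": {
  "moves": [
    [[-0.08,-0.1,-0.5],[0,0,0],5.0],
    [[0,0,-0.3],[0,0,0],5.0],
    [[0,0,-0.1],[0,0,0],5.0],
    [[0,0,-0.1],[0,0,0],5.0],
    [[0,0,-0.1],[0,0,0],5.0],
    [[0,0,-0.1],[0,0,0],5.0],
    [[0,0,0],[0,0,0],5.0],
    [[0,0,0],[0,0,0],5.0]
  ]
}}

```text
time: 8.72
ee_pos: [0.599, -0.0574, 0.0973]
ee_rot: [3.141, -0.0, -2.807]
contact_force: [-0.7, 2.3, -0.1]
finger_gap: 0.0544
finger_force: 27.0
```

```bash
python3 st.py
```

```text
8.925 [ 0.599  -0.0574  0.0973] [0. 0. 0.] F [-0.74  1.81 -0.15] [0.3  0.56 0.46] [ 3.14127653e+00 -1.46670074e-04 -2.80678852e+00] 0.05445208308425475 26.962504908442497
```

>>> {"op": "play_rows", "data": {
  "moves": [
    [[0,0.08,0],[0,0,0],5.0],
    [[0,0,-0.1],[0,0,0],5.0],
    [[0,0,-0.1],[0,0,0],5.0],
    [[0,0,-0.1],[0,0,0],5.0],
    [[0,0,-0.1],[0,0,0],5.0],
    [[0,0,0],[0,0,0],5.0]
  ]
}}

```text
time: 9.68
ee_pos: [0.5991, -0.057, 0.0934]
ee_rot: [-3.142, -0.0, -2.807]
contact_force: [0.3, -0.8, -0.5]
finger_gap: 0.0545
finger_force: 26.9
```

```bash
python3 st.py
```

```text
9.875 [ 0.5991 -0.0569  0.0935] [0. 0. 0.] F [ 0.15  0.23 -1.3 ] [0.26 0.57 0.19] [-3.14151758e+00  1.38520453e-05 -2.80677899e+00] 0.05455619468554925 26.91233055666089
```

The ring is threaded and free of force. Lowering it further.

>>> {"op": "play_rows", "data": {
  "moves": [
    [[0,0.03,-0.5],[0,0,0],5.0],
    [[0,0,-0.5],[0,0,0],5.0],
    [[0,0,-0.8],[0,0,0],5.0],
    [[0,0,-0.8],[0,0,0],5.0],
    [[0,0,-0.6],[0,0,0],5.0],
    [[0,0,-0.5],[0,0,0],5.0],
    [[0,0,-0.3],[0,0,0],5.0],
    [[0,0,0],[0,0,0],5.0]
  ]
}}

```text
time: 10.88
ee_pos: [0.599, -0.0566, 0.0533]
ee_rot: [3.142, -0.0, -2.807]
contact_force: [-0.2, 0.1, -0.1]
finger_gap: 0.0547
finger_force: 26.9
```

```bash
python3 st.py
```

```text
11.075 [ 0.5993 -0.0565  0.0537] [0.0001 0.     0.0001] F [-0.19  0.35 -0.86] [0.3  0.44 0.66] [-3.14147400e+00  5.84724505e-04 -2.80674091e+00] 0.054708557208950924 26.91734779626131
```

>>> {"op": "play_rows", "data": {
  "moves": [
    [[0,0,-0.2],[0,0,0],5.0],
    [[0,0,-0.15],[0,0,0],5.0],
    [[0,0,-0.1],[0,0,0],5.0],
    [[0,0,-0.1],[0,0,0],5.0],
    [[0,0,-0.05],[0,0,0],5.0],
    [[0,0,0],[0,0,0],5.0]
  ]
}}

```text
time: 11.82
ee_pos: [0.5991, -0.0566, 0.0478]
ee_rot: [-3.142, 0.0, -2.807]
contact_force: [-1.6, -0.2, 1.8]
finger_gap: 0.0544
finger_force: 27.1
```

```bash
python3 st.py
```

```text
12.025 [ 0.5991 -0.0566  0.0478] [0. 0. 0.] F [-1.26  0.37  2.56] [0.34 0.39 0.43] [-3.14150456e+00  1.58337939e-04 -2.80668837e+00] 0.05427157318314694 27.171152774244547
```

The underside is at about 50 mm with about 3 N of contact, so it is seated. Releasing and going to fetch the medium.

>>> {"op": "play_rows", "data": {
  "moves": [
    [[0,0,0],[0,0,0],5.7],
    [[0,0,0],[0,0,0],6.2],
    [[0,0,0],[0,0,0],6.8],
    [[0,0,0],[0,0,0],6.8],
    [[0,0,1],[0,0,0],6.8],
    [[0,0,3],[0,0,0],6.8],
    [[0,0,5],[0,0,0],6.8],
    [[0,0,4],[0,0,0],6.6],
    [[0.5,-2.5,0],[0,0,0],6.2],
    [[0.8,-4.5,0],[0,0,0],6.2],
    [[0.9,-4.5,0],[0,0,0],6.2],
    [[0.9,-4.5,0],[0,0,0],6.2],
    [[0.6,-3.5,-2],[0,0,0],6.2],
    [[0,0,-5],[0,0,0],6.2],
    [[0,0,-3],[0,0,0],6.2],
    [[0,0,0],[0,0,0],6.2],
    [[0,0,0],[0,0,0],6.2]
  ]
}}

```text
time: 14.15
ee_pos: [0.6374, -0.2518, 0.0796]
ee_rot: [-3.139, 0.002, -2.806]
contact_force: [-0.1, 0.1, 1.1]
finger_gap: 0.0619
finger_force: 0.0
```

```bash
python3 st.py; python3 - <<'E'
from h import *
o=[]
for n,c,w in(("top",(340,175),40),("side",(267,203),20)):
    im=get_image(n);u,v=c;o.append(cv2.resize(im[v-w:v+w,u-w:u+w],(400,400),interpolation=cv2.INTER_CUBIC)[...,::-1])
cv2.imwrite("pics/g3.png",np.hstack(o))
E
```

```text
14.35 [ 0.6374 -0.2517  0.0799] [0.0002 0.0001 0.0002] F [ 0.28 -0.13  0.16] [0.36 0.55 0.32] [-3.13992902e+00  2.82892930e-03 -2.80638192e+00] 0.06185573692562464 0.0
```

View pics/g3.png

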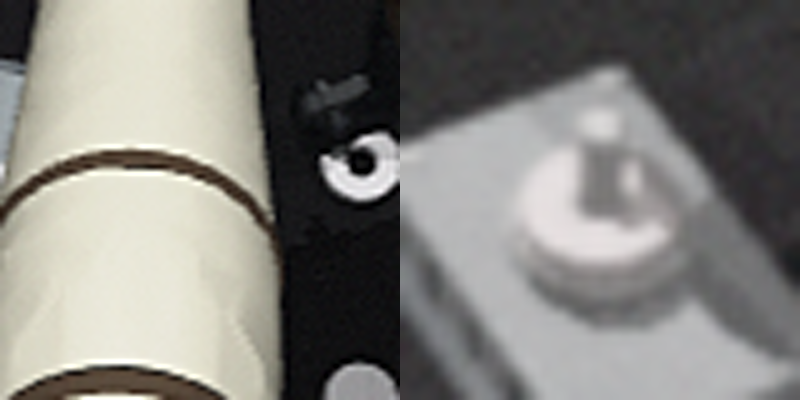

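The side crop shows the large ring lying flat on the flange with the spindle through it. The top crop shows the medium ring under the gripper. Grasping the medium.

>>> {"op": "play_rows", "data": {
  "moves": [
    [[-0.22,-0.12,-3],[0,0,0],6.2],
    [[0,0,-2.5],[0,0,0],6.2],
    [[0,0,-1.5],[0,0,0],6.2],
    [[0,0,-0.6],[0,0,0],6.2],
    [[0,0,-0.3],[0,0,0],6.2],
    [[0,0,0],[0,0,0],6.2],
    [[0,0,0],[0,0,0],5.2],
    [[0,0,0],[0,0,0],4.2],
    [[0,0,0],[0,0,0],4.0],
    [[0,0,0],[0,0,0],4.0],
    [[0,0,0],[0,0,0],4.0]
  ]
}}

```text
time: 15.82
ee_pos: [0.6344, -0.2529, -0.0004]
ee_rot: [-3.141, 0.001, -2.806]
contact_force: [-0.7, 1.3, 5.5]
finger_gap: 0.0453
finger_force: 25.6
```

```bash
python3 st.py
```

```text
16.025 [ 6.344e-01 -2.529e-01 -4.000e-04] [0. 0. 0.] F [-1.58  0.94  5.98] [0.32 0.49 0.41] [-3.14075112e+00  9.56537225e-04 -2.80646850e+00] 0.04509997446516542 25.550131648778915
```

>>> {"op": "play_rows", "data": {
  "moves": [
    [[0,0,0.5],[0,0,0],4.0],
    [[0,0,1.5],[0,0,0],4.0],
    [[0,0,4],[0,0,0],4.0],
    [[0,0,5],[0,0,0],4.0],
    [[0,0,3],[0,0,0],4.0],
    [[-0.5,2.6,0],[0,0,0],4.0],
    [[-0.8,4.5,0],[0,0,0],4.0],
    [[-0.8,4.5,0],[0,0,0],4.0],
    [[-0.8,4.5,0],[0,0,0],4.0],
    [[-0.7,3.5,0],[0,0,0],4.0],
    [[0,0,-1],[0,0,0],4.0],
    [[0,0,-1.5],[0,0,0],4.0],
    [[0,0,-0.5],[0,0,0],4.0],
    [[0,0,0],[0,0,0],4.0],
    [[0,0,0],[0,0,0],4.0]
  ]
}}

```text
time: 17.9
ee_pos: [0.5982, -0.0574, 0.1086]
ee_rot: [-3.141, 0.0, -2.808]
contact_force: [0.4, -0.6, -0.3]
finger_gap: 0.0446
finger_force: 25.8
```

```bash
python3 st.py
```

```text
18.1 [ 0.5982 -0.057   0.1089] [0.0001 0.0001 0.    ] F [-0.21  0.14 -0.65] [0.58 0.17 0.35] [-3.14145306e+00  6.81019724e-04 -2.80699648e+00] 0.04486626320742253 25.76490417122841
```

>>> {"op": "play_rows", "data": {
  "moves": [
    [[0.05,0.03,-0.4],[0,0,0],4.0],
    [[0,0,-0.2],[0,0,0],4.0],
    [[0,0,-0.1],[0,0,0],4.0],
    [[0,0,-0.1],[0,0,0],4.0],
    [[0,0,-0.1],[0,0,0],4.0],
    [[0,0,-0.1],[0,0,0],4.0],
    [[0,0,0],[0,0,0],4.0],
    [[0,0,0],[0,0,0],4.0]
  ]
}}

```text
time: 19.1
ee_pos: [0.5984, -0.0565, 0.0985]
ee_rot: [-3.142, 0.0, -2.807]
contact_force: [-0.2, 0.6, -0.5]
finger_gap: 0.0452
finger_force: 25.8
```

```bash
python3 st.py
```

```text
19.3 [ 0.5984 -0.0565  0.0986] [0. 0. 0.] F [-0.4   0.21 -0.24] [0.32 0.7  0.24] [-3.14157992e+00  9.57824293e-05 -2.80685851e+00] 0.04508361576354234 25.76472356915474
```

>>> {"op": "play_rows", "data": {
  "moves": [
    [[0,0,-0.2],[0,0,0],4.0],
    [[0,0,-0.4],[0,0,0],4.0],
    [[0,0,-0.6],[0,0,0],4.0],
    [[0,0,-0.7],[0,0,0],4.0],
    [[0,0,-0.6],[0,0,0],4.0],
    [[0,0,-0.4],[0,0,0],4.0],
    [[0,0,-0.2],[0,0,0],4.0],
    [[0,0,0],[0,0,0],4.0]
  ]
}}

```text
time: 20.3
ee_pos: [0.5984, -0.0565, 0.0674]
ee_rot: [-3.142, -0.0, -2.807]
contact_force: [0.1, -0.3, -0.5]
finger_gap: 0.0453
finger_force: 25.8
```

```bash
python3 st.py
```

```text
20.5 [ 0.5985 -0.0565  0.0677] [0. 0. 0.] F [-0.02 -0.1  -0.67] [0.59 0.28 1.02] [-3.14151319e+00  4.29927504e-04 -2.80678796e+00] 0.04482916137997668 25.765582770109177
```

>>> {"op": "play_rows", "data": {
  "moves": [
    [[0,0,-0.15],[0,0,0],4.0],
    [[0,0,-0.1],[0,0,0],4.0],
    [[0,0,-0.1],[0,0,0],4.0],
    [[0,0,-0.05],[0,0,0],4.0],
    [[0,0,0],[0,0,0],4.0]
  ]
}}

```text
time: 21.12
ee_pos: [0.5984, -0.0565, 0.0636]
ee_rot: [-3.142, -0.0, -2.807]
contact_force: [-1.0, -0.6, 0.9]
finger_gap: 0.045
finger_force: 25.9
```

```bash
python3 st.py
```

```text
21.325 [ 0.5984 -0.0565  0.0636] [0. 0. 0.] F [-1.16  0.05  0.76] [0.13 0.25 0.53] [-3.14156865e+00 -2.29837653e-05 -2.80677719e+00] 0.04494692513393781 25.87006911635399
```

>>> {"op": "play_rows", "data": {
  "moves": [
    [[0,0,-0.07],[0,0,0],4.0],
    [[0,0,0],[0,0,0],4.0],
    [[0,0,0],[0,0,0],4.7],
    [[0,0,0],[0,0,0],5.2],
    [[0,0,0],[0,0,0],5.8],
    [[0,0,0],[0,0,0],5.8],
    [[0,0,1],[0,0,0],5.8],
    [[0,0,3],[0,0,0],5.8],
    [[0,0,4],[0,0,0],5.8],
    [[0,0,3.5],[0,0,0],5.5],
    [[0.3,2.7,0],[0,0,0],5.2],
    [[0.5,4.5,0],[0,0,0],5.2],
    [[0.5,5,0],[0,0,0],5.2],
    [[0.6,5,0],[0,0,0],5.2],
    [[0.6,5,0],[0,0,0],5.2],
    [[0.5,5,0],[0,0,0],5.2],
    [[0.4,3.5,-2],[0,0,0],5.2],
    [[0.2,2,-5],[0,0,0],5.2],
    [[0,0,-3],[0,0,0],5.2],
    [[0,0,0],[0,0,0],5.2]
  ]
}}

```text
time: 23.82
ee_pos: [0.6328, 0.2699, 0.0753]
ee_rot: [-3.14, -0.006, -2.807]
contact_force: [0.5, 0.0, 1.1]
finger_gap: 0.052
finger_force: 0.0
```

```bash
python3 st.py; python3 - <<'E'
from h import *
o=[]
for n,c,w in(("top",(306,175),20),("side",(267,200),20)):
    im=get_image(n);u,v=c;o.append(cv2.resize(im[v-w:v+w,u-w:u+w],(400,400),interpolation=cv2.INTER_CUBIC)[...,::-1])
cv2.imwrite("pics/g4.png",np.hstack(o))
E
```

```text
24.025 [0.6353 0.2707 0.0795] [0.0006 0.0002 0.0011] F [-0.71  0.24  0.73] [0.19 0.4  0.19] [ 3.14083739  0.00432777 -2.80687197] 0.05214008395928572 0.0
```

View pics/g4.png

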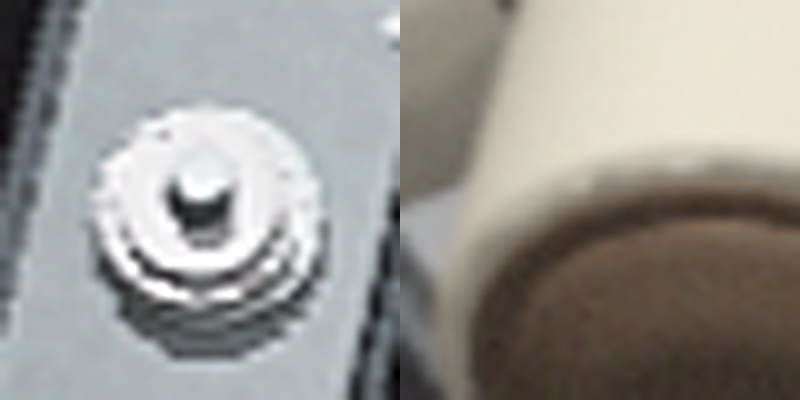

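The top crop shows the medium sitting concentric on the large ring with the spindle through both. Grasping the small ring.

>>> {"op": "play_rows", "data": {
  "moves": [
    [[-0.05,-0.05,-3],[0,0,0],5.2],
    [[0,0,-2.3],[0,0,0],5.2],
    [[0,0,-1.5],[0,0,0],5.2],
    [[0,0,-0.6],[0,0,0],5.2],
    [[0,0,-0.3],[0,0,0],5.2],
    [[0,0,0],[0,0,0],5.2],
    [[0,0,0],[0,0,0],4.2],
    [[0,0,0],[0,0,0],3.4],
    [[0,0,0],[0,0,0],3.0],
    [[0,0,0],[0,0,0],3.0],
    [[0,0,0],[0,0,0],3.0]
  ]
}}

```text
time: 25.5
ee_pos: [0.6344, 0.2703, 0.0018]
ee_rot: [3.141, 0.001, -2.806]
contact_force: [-2.4, 0.0, 5.6]
finger_gap: 0.0348
finger_force: 24.9
```

```bash
python3 st.py
```

```text
25.7 [0.6344 0.2704 0.0018] [0. 0. 0.] F [-1.44 -0.08  5.41] [0.44 0.41 0.4 ] [ 3.14146175e+00  1.37283853e-03 -2.80640217e+00] 0.034729173308850586 24.90487868897617
```

>>> {"op": "play_rows", "data": {
  "moves": [
    [[0,0,0.5],[0,0,0],3.0],
    [[0,0,1.5],[0,0,0],3.0],
    [[0,0,4],[0,0,0],3.0],
    [[0,0,5],[0,0,0],3.0],
    [[0,0,3],[0,0,0],3.0],
    [[-0.3,-2.5,0],[0,0,0],3.0],
    [[-0.5,-4.5,0],[0,0,0],3.0],
    [[-0.5,-5,0],[0,0,0],3.0],
    [[-0.6,-5,0],[0,0,0],3.0],
    [[-0.6,-5,0],[0,0,0],3.0],
    [[-0.5,-5,0],[0,0,0],3.0],
    [[-0.35,-3.5,0],[0,0,0],3.0],
    [[-0.22,-2.2,0],[0,0,0],3.0],
    [[0,0,-1],[0,0,0],3.0],
    [[0,0,-1.5],[0,0,0],3.0],
    [[0,0,-0.3],[0,0,0],3.0],
    [[0,0,0],[0,0,0],3.0],
    [[0,0,0],[0,0,0],3.0]
  ]
}}

```text
time: 27.95
ee_pos: [0.5986, -0.0564, 0.1131]
ee_rot: [-3.141, 0.001, -2.806]
contact_force: [0.5, -0.1, 0.3]
finger_gap: 0.0349
finger_force: 25.1
```

```bash
python3 st.py
```

```text
28.15 [ 0.5985 -0.0567  0.1132] [0.0001 0.0001 0.    ] F [ 0.17  0.15 -0.07] [0.26 0.64 0.11] [-3.14149651e+00  7.20967282e-04 -2.80660742e+00] 0.035407745140260814 25.057754516601562
```

>>> {"op": "play_rows", "data": {
  "moves": [
    [[0.02,0,-0.5],[0,0,0],3.0],
    [[0,0,-0.3],[0,0,0],3.0],
    [[0,0,-0.1],[0,0,0],3.0],
    [[0,0,-0.1],[0,0,0],3.0],
    [[0,0,-0.1],[0,0,0],3.0],
    [[0,0,-0.1],[0,0,0],3.0],
    [[0,0,0],[0,0,0],3.0],
    [[0,0,0],[0,0,0],3.0]
  ]
}}

```text
time: 29.15
ee_pos: [0.5985, -0.0568, 0.1011]
ee_rot: [-3.142, 0.0, -2.807]
contact_force: [-1.1, 1.2, 3.5]
finger_gap: 0.0349
finger_force: 25.4
```

```bash
python3 st.py
```

```text
29.35 [ 0.5985 -0.0569  0.101 ] [0. 0. 0.] F [-1.32  1.45  4.18] [0.47 0.36 0.79] [-3.14156275e+00  3.21083227e-04 -2.80676314e+00] 0.03512411978564208 25.439212834462523
```

>>> {"op": "play_rows", "data": {
  "moves": [
    [[0,0,0.3],[0,0,0],3.0],
    [[-0.03,0.08,0],[0,0,0],3.0],
    [[0,0,-0.1],[0,0,0],3.0],
    [[0,0,-0.1],[0,0,0],3.0],
    [[0,0,-0.1],[0,0,0],3.0],
    [[0,0,0],[0,0,0],3.0],
    [[0,0,0],[0,0,0],3.0]
  ]
}}

```text
time: 30.22
ee_pos: [0.5984, -0.0562, 0.1011]
ee_rot: [-3.141, 0.001, -2.807]
contact_force: [0.5, -0.6, 3.1]
finger_gap: 0.0349
finger_force: 25.4
```

```bash
python3 st.py
```

```text
30.425 [ 0.5983 -0.0562  0.101 ] [0. 0. 0.] F [-0.08 -0.68  4.23] [0.17 0.61 0.34] [-3.14135749e+00  4.92357269e-04 -2.80668667e+00] 0.03479875510999584 25.417313240468502
```

>>> {"op": "play_rows", "data": {
  "moves": [
    [[0,0,0.3],[0,0,0],3.0],
    [[-0.1,-0.01,0],[0,0,0],3.0],
    [[0,0,-0.1],[0,0,0],3.0],
    [[0,0,-0.1],[0,0,0],3.0],
    [[0,0,-0.1],[0,0,0],3.0],
    [[0,0,0],[0,0,0],3.0],
    [[0,0,0],[0,0,0],3.0]
  ]
}}

```text
time: 31.3
ee_pos: [0.5971, -0.0563, 0.1008]
ee_rot: [-3.142, 0.0, -2.807]
contact_force: [0.1, 0.1, 0.4]
finger_gap: 0.0349
finger_force: 25.1
```

```bash
python3 st.py
```

```text
31.5 [ 0.5972 -0.0563  0.1009] [0. 0. 0.] F [ 0.26 -0.07 -0.41] [0.45 0.59 0.33] [-3.14155830e+00  1.35789995e-04 -2.80680465e+00] 0.034973843243379106 25.084262816235423
```

Force is gone and the underside is at about 99 mm, so the small ring is threaded. Going down to about 80 mm, then slowing.

>>> {"op": "play_rows", "data": {
  "moves": [
    [[0,0,-0.1],[0,0,0],3.0],
    [[0,0,-0.2],[0,0,0],3.0],
    [[0,0,-0.3],[0,0,0],3.0],
    [[0,0,-0.4],[0,0,0],3.0],
    [[0,0,-0.4],[0,0,0],3.0],
    [[0,0,-0.3],[0,0,0],3.0],
    [[0,0,-0.2],[0,0,0],3.0],
    [[0,0,0],[0,0,0],3.0]
  ]
}}

```text
time: 32.5
ee_pos: [0.597, -0.0563, 0.0816]
ee_rot: [3.142, -0.0, -2.807]
contact_force: [0.3, -0.4, 0.1]
finger_gap: 0.0348
finger_force: 25.1
```

```bash
python3 st.py
```

```text
32.7 [ 0.5972 -0.0562  0.0819] [0.     0.     0.0001] F [ 0.23  0.07 -0.26] [0.28 0.36 0.09] [-3.14152481e+00  2.97707118e-04 -2.80670372e+00] 0.034566833453349134 25.080915670841932
```

Underside at about 80 mm; home is when the TCP reaches about 77.8 mm.

>>> {"op": "play_rows", "data": {
  "moves": [
    [[0,0,-0.15],[0,0,0],3.0],
    [[0,0,-0.1],[0,0,0],3.0],
    [[0,0,-0.1],[0,0,0],3.0],
    [[0,0,-0.07],[0,0,0],3.0],
    [[0,0,0],[0,0,0],3.0],
    [[0,0,0],[0,0,0],3.0]
  ]
}}

```text
time: 33.45
ee_pos: [0.5972, -0.0562, 0.0779]
ee_rot: [-3.141, 0.0, -2.807]
contact_force: [-0.8, -0.6, 2.0]
finger_gap: 0.0353
finger_force: 25.3
```

```bash
python3 st.py
```

```text
33.65 [ 0.5971 -0.0562  0.0778] [0. 0. 0.] F [-0.85  0.59  2.33] [0.33 0.26 0.43] [-3.14152744e+00  9.90603771e-05 -2.80674929e+00] 0.03484770422577221 25.30643854290247
```

Seated at the expected height with about 2.5 N. Releasing, backing away and looking.

>>> {"op": "play_rows", "data": {
  "moves": [
    [[0,0,0],[0,0,0],3.7],
    [[0,0,0],[0,0,0],4.2],
    [[0,0,0],[0,0,0],4.8],
    [[0,0,0],[0,0,0],4.8],
    [[0,0,1],[0,0,0],4.8],
    [[0,0,3],[0,0,0],4.8],
    [[0,0,4],[0,0,0],4.8],
    [[0,0,3.5],[0,0,0],4.8],
    [[-1,-3,0],[0,0,0],4.8],
    [[-2,-5,0],[0,0,0],4.8],
    [[-2,-5,0],[0,0,0],4.8],
    [[-2,-5,0],[0,0,0],4.8],
    [[-1,-3,0],[0,0,0],4.8],
    [[0,0,0],[0,0,0],4.8],
    [[0,0,0],[0,0,0],4.8]
  ]
}}

```text
time: 35.52
ee_pos: [0.5173, -0.266, 0.1931]
ee_rot: [-3.141, 0.001, -2.807]
contact_force: [0.7, 0.3, 0.4]
finger_gap: 0.048
finger_force: 0.0
```

```bash
python3 st.py; python3 - <<'E'
from h import *
o=[]
for n,c,w in(("top",(306,175),20),("side",(267,200),20)):
    im=get_image(n);u,v=c;o.append(cv2.resize(im[v-w:v+w,u-w:u+w],(400,400),interpolation=cv2.INTER_CUBIC)[...,::-1])
cv2.imwrite("pics/g5.png",np.hstack(o))
E
```

```text
35.725 [ 0.5176 -0.2654  0.1929] [0.     0.0001 0.0001] F [ 0.32 -0.19 -0.35] [0.54 0.17 0.39] [-3.14152541e+00  1.56040111e-04 -2.80521506e+00] 0.048084948646927354 0.0
```

View pics/g5.png

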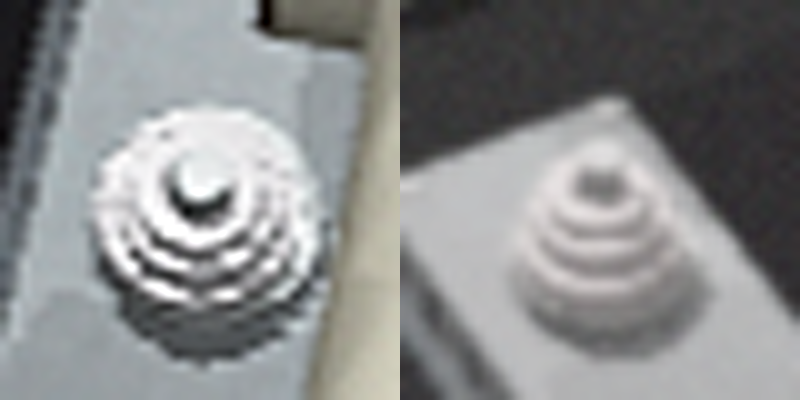

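Both views show the three rings stacked flat in order, with the spindle tip standing out on top.

```bash
python3 -c "
from station import *
print(job_done())"
```

```text
the job is handed in; nothing more can be done
None
```

All three spacers are on the spindle, widest first and narrowest on top, flat and let go; the arm is clear, contact stayed at a few newtons, and the job was handed in at about 36 s.

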